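Raise and lock the coater's specimen stage with its handwheel

TASK

Raise the specimen stage of the vacuum chamber: draw the locking bolt out from between the two lugs on the handwheel's rim, turn the handwheel exactly one full turn anticlockwise as seen from above, and then push the bolt fully home between the same two lugs so that the wheel is locked again. Leave all the other things on the bench and on the unit where they are.

Things in the scene. Friction and masses are not known exactly. Their poses are not given: they have to be found in the camera images.
- unit: The chamber unit, fixed to the bench: a white deck 240 x 560 mm, top 45 mm above the bench, carrying the handwheel, its bolt on the -y side and the glass chamber on the +y side. Origin on the bench right under the wheel's axis; z up; the deck spans x -120..120, y -245..315 mm. The bolt slides along the unit's y axis.
- chamber_top (a point): Centre of the top of the blue lid of the glass chamber, 197 mm above the bench; the chamber is 144 mm across and a 16 mm high fitting stands on the lid. Inside is the stage.
- guide (a point): Centre of the top of the aluminium bolt guide, 119 mm above the bench (screw heads 3 mm higher): 35 mm wide, 44 mm long along the bolt, 112 to 156 mm from the wheel's axis.
- wheel (a joint): Angle of the handwheel in rad, growing anticlockwise seen from above: about 0 at the start, 6.283 after one full turn; the screw has stops at -0.2 and 6.78. It turns with light friction (about 0.2 N m) and stays where left. One full turn lifts the stage in the chamber by 55 mm.
- hub (a point): Centre of the level black handwheel, on its upright axis, 95 mm above the bench, at mid-height of rim and spokes; axes turn with the wheel. Rim of 16 mm round bar on a 90 mm radius, hub 40 mm across, three spokes 14 mm wide, 12 mm thick, at 90, 210, 330 degrees from its x axis.
- gap (a point): Mid-point of the open gap between the two spokes nearest the lugs, 51 mm from the axis at the height of the spokes; turns with the wheel. The gap is open from 20 to 82 mm from the axis; the deck is 44 mm below the spokes, but a bearing boss 68 mm across round the axis reaches to 63 mm above the bench.
- index (a point): Point on the wheel midway between the two steel lugs on its rim, at the height of their tops (120 mm above the bench), 94 mm from the axis towards the wheel's -y. The lugs are 9 mm wide, 22 mm long radially (83 to 105 mm from the axis) and leave a 28 mm gap.
- bolt (a joint): How far the locking bolt is drawn out, in m: 0 fully home between the lugs (wheel locked), 0.045 fully out, away from the wheel. It slides along the unit's -y with about 3 N of friction and stays where left.
- bolt_peg (a point): Top centre of the upright round steel peg by which the bolt is moved: 16 mm diameter, standing 40 mm above the bolt's flat bar (top of the peg 156 mm above the bench, top of the bar 116 mm). Fully home it is 170 mm from the wheel's axis, fully out 215 mm. The bar is 16 mm wide and 10 mm thick, and reaches 87 mm from the peg's axis towards the wheel and 23 mm away from it.
- jar: Bystander: small jar, 38 mm across, 42 mm high, standing on the deck. Origin at its underside.
- clamp_ring: Bystander: flat aluminium ring, 48 mm across, 10 mm high, lying on the deck. Origin at its underside.
- blower: Bystander: reddish rubber blower bulb standing on the bench, 62 mm across, 95 mm high. Origin at its underside.
- bottle: Bystander: white bottle, 64 mm across, 170 mm high, standing on the bench. Origin at its underside.
- driver: Bystander: screwdriver lying on the bench. Origin at its underside.
- spanner: Bystander: spanner lying on the bench. Origin at its underside.
- stub_box: Bystander: flat box 90 x 60 x 32 mm lying on the bench. Origin at its underside.

How it is judged:
On the way, in this order (a step that is already met when the one before it is completed fails the run):
1. the bolt is drawn out, clear of the lugs, with the wheel still where it was (value of joint bolt above 0.018 m and value of joint wheel below 1 rad), for 0.1 s.
2. the wheel stands one full turn anticlockwise of its start, within 0.1 rad, with the bolt still out (value of joint wheel between 6.1832 and 6.3832 rad and value of joint bolt above 0.015 m), for 0.2 s.
At the end, for the whole second after the job is handed in: The handwheel stands at one full turn (6.283 rad, within 0.1 rad), at rest, and the bolt is home between the lugs (drawn out less than 6 mm) (value of joint wheel between 6.1832 and 6.3832 rad and value of joint bolt below 0.006 m and velocity of joint wheel between -0.05 and 0.05 rad/s); the robot touches nothing.
It fails at once if a bystander on the unit's deck (jar, ring) is displaced by more than 30 mm (distance of any of jar, clamp_ring from where it was at the start of the episode above 0.03 m).
It fails at once if a bystander on the bench (blower, bottle, screwdriver, spanner, box) is displaced by more than 30 mm (distance of any of blower, bottle, driver, spanner, stub_box from where it was at the start of the episode above 0.03 m).
It also fails if it takes over 67 s, if anything falls off the work surface, if the arm or the gripper's body presses on something with over 40 N, if the wrist force passes 120 N, or if a joint passes its speed limit or range.

ROBOT

A 6-joint arm with a two-finger parallel gripper is mounted at the origin on the work surface. World frame = base frame: x ahead of the robot, y to its left, z up, the work surface at z = 0. Lengths are in m, angles in rad, forces in N, time in s.
With the tool pointing down it reaches from about 0.35 to 0.775 m from the base axis. Payload 5.5 kg.
Tool frame: the origin (TCP) lies on the centre line of the jaws, within the pads' length; the fingertips stand 11 mm ahead of it and the grasp point (between the pads) lies 8 mm behind it; z points along the fingers, y is the line along which they close (so a half turn about z gives the same grasp; the last joint's range is limited). The gripper opens to 85 mm and grips with 20 to 120 N. Pads are 22 mm wide; open, the fingers measure 114 mm over their backs; the gripper's body (76 mm by 85 mm) begins 54 mm behind the grasp point. The pads swing forward as they close: fully open they stand 13 mm farther back than shut.
Start: joints at [-1.392, 0.313, 0.046, 1.304, 0, 1.431], TCP at [0.18, -0.546, 0.242] pointing down, gripper open.
Joint ranges: [-2.76, 2.76], [-0.86, 1.69], [-1.03, 1.26], [-2.2, 2.34], [-1.47, 1.5], [-3.14, 3.14]. Speed limits (rad/s): [2.57, 2.57, 3.14, 3.14, 3.14, 3.14].

INTERFACE

Orientations are given as a unit quaternion [w, x, y, z].
In Python, from workcell import env, viewer, order, models gives the robot as it stands.
- The arm moves only by the tool drive_tool, never from a script. Its argument "series" is a list that holds one entry, the list of rows, each a list of 6 numbers: the shift along the tool's x, y, z each as a share of 120 mm, from -1 to 1, then the turn, a rotation vector about the tool's x, y, z each as a share of 180 degrees, from -1 to 1. A call has 1 to 20 rows; each row shifts and turns the commanded pose from where the row before left it, along the tool's axes as they then stand; what a row does not reach is not made up. A row lasts 1/8 s, in which the tool goes at most 62.5 mm and 10.7 degrees, less where a joint would pass 70% of its speed; a pose out of reach is approached as far as the arm can. A call with a number of a shift or a turn outside -1 to 1 is refused whole. A call with a gripper value outside its range is refused whole. "jaw" is the opening, from -1 (shut) to 1 (fully open), set as the call begins (left out, the last holds). The fingers move at their own pace and stop on an object; "grip_force" is the grip in N (left out, the last holds). Time passes only in rows, so rows that do not move let the fingers close. It gives the time, the measured TCP pose, the force, the opening and the grip force at its end, in the units of the state.
- env.get_state(): the state, without advancing time (a new reading comes with each control period).
- viewer.read_camera(name): name is "side" or "top"; returns the picture (384x512x3 uint8, red, green, blue); there is no depth.
- viewer.camera_info(name): a dict with "intrinsics" (3x3 intrinsics, pixels), "D" ([k1, k2, p1, p2, k3] as OpenCV has them; the pictures are not rectified), "R" (3x3) and "t" (3): a world point X has camera coordinates R X + t. Camera axes: x right, y down, z forward; pixel columns grow to the right and rows downward; lengths in m; the calibration is good to about 2 mm. A picture is of the moment at which its call begins. camera_info takes no time and is no camera call.
- order.hand_in(): hands the job in; it is judged then, once.
Trained networks look in the newest picture that a camera, given by its name, has taken for a name from the list of things; names that differ only in an ending like _2 or _b are one class to them, and where a whole thing is asked for, a point or a joint stands for the part that bears it (a point fixed in the world has none). Each returns a list of dicts, best first, with "score" (0 to 1); they miss things now and then, are a little off and sometimes report something else, mostly with a low value. They report only what shows in the picture. A call takes as long as a camera call.
- models.silhouettes(label, camera): "region" (384x512 bool, what is visible of it) and "location" ([column, row] in pixels, amid what is visible of it).
The state is a dict: "clock": time; "joint_pos": joint angles; "qvel": joint speeds; "tau": joint torques, N m; "tcp_pos": TCP position; "orientation": TCP orientation; "wrist_force": force on the tool from outside, world axes, zero at the start; "ft_torque": the same for the moment, N m; "finger_gap": finger opening in m; "grip_force": force on a finger pad.
Only numpy, scipy, OpenCV 4.12 (cv2) and the standard library are available. Lean on these libraries where they do the work, as an engineer would, in place of code of your own. Each camera call takes 0.05 s, during which the arm holds its last target. There are 200 camera calls.

## Working session

There is one attempt and no reset: what is moved stays moved. The work goes in short steps, Python scripts to look and compute and a tool call to move; the robot and the scene stay as the last step left them, time stands still between calls to the robot, and variables do not carry over. Pictures are saved under pics/ and viewed, at most 10 in all, crops included, and the job is handed in when it is done.

Besides the shell and the picture viewer there is one more tool, called after "Emit:" as a command line: name --argument value ..., lists and objects as JSON in quotes. drive_tool: Moves the arm, as the interface text tells. Its arguments: {"type":"object","properties":{"series":{"type":"array"},"jaw":{"type":"number"},"grip_force":{"type":"number"}},"required":["series"]}

```bash
mkdir -p pics; ls; cat > h.py <<'E'
import numpy as np, cv2
from workcell import env, viewer, order, models
def pic(n,f):
    im=viewer.read_camera(n); cv2.imwrite('pics/'+f,im[:,:,::-1]); return im
def ray(n,px):
    c=viewer.camera_info(n); R=np.array(c['R']);t=np.array(c['t'])
    u=cv2.undistortPoints(np.array([[px]],float),np.array(c['intrinsics']),np.array(c['D']))[0,0]
    return -R.T@t, R.T@np.array([u[0],u[1],1])
def atz(n,px,z):
    o,d=ray(n,px); return o+d*(z-o[2])/d[2]
def proj(n,X):
    c=viewer.camera_info(n)
    return cv2.projectPoints(np.array(X,float).reshape(-1,3),cv2.Rodrigues(np.array(c['R']))[0],np.array(c['t']),np.array(c['intrinsics']),np.array(c['D']))[0][:,0]
E
python3 - <<'E'
from h import *
a=pic('top','t0.png');b=pic('side','s0.png')
cv2.imwrite('pics/both.png',cv2.resize(np.hstack([a,b]),(800,300))[:,:,::-1])
for l,z in [('hub',.095),('chamber_top',.197),('guide',.119),('index',.12),('bolt_peg',.156),('jar',.04),('clamp_ring',.05),('bottle',.17),('blower',.09),('gap',.095)]:
  for c in('top','side'):
    for r in models.silhouettes(l,c)[:2]: print(l,c,round(r['score'],2),np.round(r['location']),r['region'].sum(),np.round(atz(c,r['location'],z),3))
for c in('top','side'): print(c,np.round(ray(c,(256,192)),3))
print(env.get_state())
E
```

```text
pics
hub top 0.61 [278. 175.] 1127 [ 0.562 -0.061  0.095]
hub top 0.4 [119. 179.] 534 [0.552 0.457 0.095]
hub side 0.96 [257. 220.] 1330 [ 0.543 -0.063  0.095]
hub side 0.35 [262. 231.] 12606 [ 0.547 -0.105  0.095]
chamber_top top 0.93 [267. 178.] 11353 [ 0.537 -0.026  0.197]
chamber_top side 0.71 [255. 236.] 13054 [ 0.502 -0.179  0.197]
guide top 0.98 [265. 180.] 11857 [ 0.543 -0.022  0.119]
guide side 0.83 [258. 236.] 12713 [ 0.525 -0.132  0.119]
index top 0.92 [279. 174.] 1327 [ 0.562 -0.064  0.12 ]
index top 0.43 [241. 148.] 124 [0.645 0.054 0.12 ]
index side 0.91 [260. 219.] 1519 [ 0.548 -0.078  0.12 ]
bolt_peg top 0.54 [321. 182.] 163 [ 0.532 -0.189  0.156]
bolt_peg top 0.47 [266. 178.] 11766 [ 0.544 -0.022  0.156]
bolt_peg side 0.72 [270. 256.] 246 [ 0.527 -0.223  0.156]
jar top 0.46 [394. 141.] 535 [ 0.688 -0.46   0.04 ]
jar side 0.51 [280. 190.] 130 [0.665 0.076 0.04 ]
clamp_ring top 0.68 [264. 180.] 11821 [ 0.554 -0.019  0.05 ]
clamp_ring top 0.49 [321. 182.] 167 [ 0.544 -0.209  0.05 ]
clamp_ring side 0.61 [291. 278.] 106 [ 0.588 -0.247  0.05 ]
bottle top 0.65 [390. 142.] 5
[... 573 characters left out ...]
'clock': 1.1, 'joint_pos': array([-1.39159731e+00,  3.13201265e-01,  4.61227942e-02,  1.30361953e+00,
       -1.97659625e-05,  1.43121009e+00]), 'qvel': array([-0.00166077, -0.00108563,  0.00140826, -0.00036625,  0.00107843,
        0.00169228]), 'tau': array([-1.23305763e-03, -4.80477691e+01,  2.98818165e+01,  3.43546517e-04,
       -1.00752809e-04,  1.82648478e-06]), 'tcp_pos': array([ 0.18021298, -0.54607329,  0.2423318 ]), 'orientation': array([ 4.93488623e-05,  9.87323865e-01,  1.58718564e-01, -8.90736951e-06]), 'wrist_force': array([-0.04008745, -0.69787008, -0.17797312]), 'ft_torque': array([-0.01139798, -0.01631171, -0.01861291]), 'grip_force': 0.0, 'finger_gap': 0.08559385809069574}
```

View pics/t0.png

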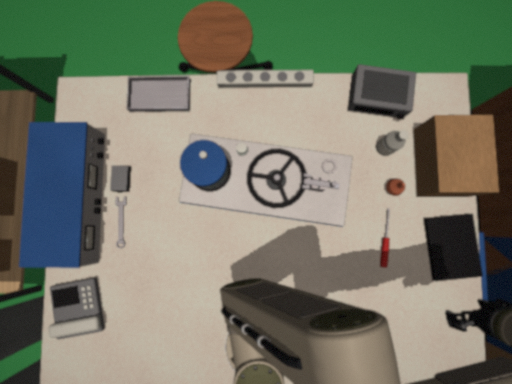

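View pics/s0.png

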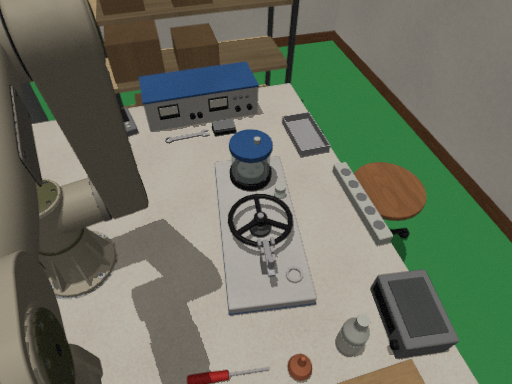

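The top view shows the blue chamber at about (205,163), the wheel at (277,178) and the bolt and peg at about (335,184). The ring is at (329,166) and the jar at (242,150). The side view agrees. Next I fit the unit's pose.

```bash
cat >> h.py <<'E'
def U(p,X):  # unit pose p=(x,y,yaw), points in unit frame
    X=np.array(X,float).reshape(-1,3);c,s=np.cos(p[2]),np.sin(p[2])
    return X@np.array([[c,-s,0],[s,c,0],[0,0,1]]).T+np.array([p[0],p[1],0])
th=np.linspace(0,2*np.pi,60,endpoint=False)
def rim(r,z,n=None): return np.c_[r*np.cos(th),r*np.sin(th),z+0*th]
def overlay(p,cam,f,peg=.170,box=None,wa=0.,k=4):
    im=viewer.read_camera(cam)[:,:,::-1]
    x0,y0,x1,y1=box; im=cv2.resize(im[y0:y1,x0:x1],None,fx=k,fy=k,interpolation=cv2.INTER_CUBIC)
    def dr(X,c):
        q=(proj(cam,U(p,X))-[x0,y0]+.5)*k
        cv2.polylines(im,[np.int32(q).reshape(-1,1,2)],True,c,1)
    dr([[-.12,-.245,.045],[.12,-.245,.045],[.12,.315,.045],[-.12,.315,.045]],(0,0,255))
    dr(rim(.09,.095),(0,255,0)); dr(rim(.008,.156)+[0,-peg,0],(255,0,0))
    dr([[-.0175,-.112,.119],[.0175,-.112,.119],[.0175,-.156,.119],[-.0175,-.156,.119]],(255,0,255))
    c,s=np.cos(wa),np.sin(wa)
    dr(np.array([[-.014,-.083,.12],[.014,-.083,.12],[.014,-.105,.12],[-.014,-.105,.12]])@np.array([[c,s,0],[-s,c,0],[0,0,1]]),(0,255,255))
    cv2.imwrite('pics/'+f,im)
E
python3 - <<'E'
from h import *
from scipy.optimize import minimize, least_squares
M={}
for c in('top','side'):
    viewer.read_camera(c)
    rs=models.silhouettes('unit',c)+models.silhouettes('guide',c)
    for r in rs: print(c,round(r['score'],2),r['region'].sum(),r['location'])
    M[c]=max(rs,key=lambda r:r['score']*(8000<r['region'].sum()<16000))['region']
    w=[r for r in models.silhouettes('hub',c)+models.silhouettes('gap',c) if 900<r['region'].sum()<1800]
    M[c+'w']=max(w,key=lambda r:r['score'])['region']
def mask(cam,polys):
    S=4;m=np.zeros((384*S,512*S),np.uint8)
    for P in polys:
        q=(proj(cam,P)+.5)*S
        cv2.fillConvexPoly(m,cv2.convexHull(np.int32(q)),255)
    return cv2.resize(m,(512,384),interpolation=cv2.INTER_AREA)/255.
dk=[[sx*.12,y,z] for sx in(-1,1) for y in(-.245,.315) for z in(0,.045)]
def cost(p):
    e=0
    for c in('top','side'):
        ch=np.vstack([rim(.072,z)+[0,.2,0] for z in(.05,.197)])
        # deck only, chamber area ignored
        d=mask(c,[U(p,dk)]); e+=np.abs(d-M[c]).sum()
    return e
p0=np.array([.55,-.05,-np.arctan2(21,161)])
for sc in(.02,.006):
    r=minimize(cost,p0,method='Nelder-Mead',options=dict(initial_simplex=p0+np.vstack([np.zeros(3),np.diag([sc,sc,3*sc])]),xatol=1e-4,fatol=.5)); p0=r.x
    print(r.x,r.fun)
for c in('top','side'):
    h=cv2.convexHull(np.argwhere(M[c+'w'])[:,::-1].astype(np.int32)); e=cv2.fitEllipse(h);print(c,'wheel',e,atz(c,e[0],.095))
np.save('p.npy',p0)
overlay(p0,'top','ov1.png',box=(175,120,360,230))
overlay(p0,'side','ov2.png',box=(200,120,330,320),k=3)
E
```

```text
top 0.92 11684 [266.5, 179.4]
top 0.8 11621 [266.0, 180.7]
top 0.34 545 [123.3, 176.4]
side 0.93 12827 [260.0, 231.8]
side 0.69 12496 [260.0, 232.9]
[ 0.55355719 -0.05575848 -0.14740995] 2004.7098039215684
[ 0.55355719 -0.05575848 -0.14740995] 2004.7098039215684
top wheel ((276.49249267578125, 177.75267028808594), (58.4715690612793, 61.53315734863281), 68.18804931640625) [ 0.55378053 -0.05803681  0.095     ]
side wheel ((260.357177734375, 220.78225708007812), (55.686920166015625, 65.41571044921875), 94.8604736328125) [ 0.55222179 -0.06740265  0.095     ]
```

View pics/ov1.png

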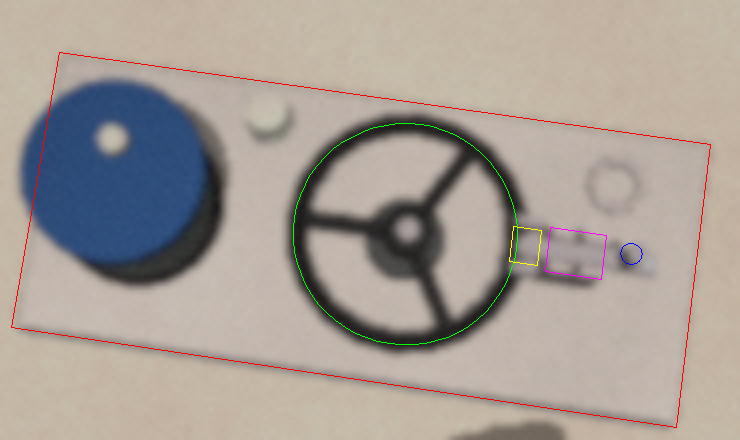

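View pics/ov2.png

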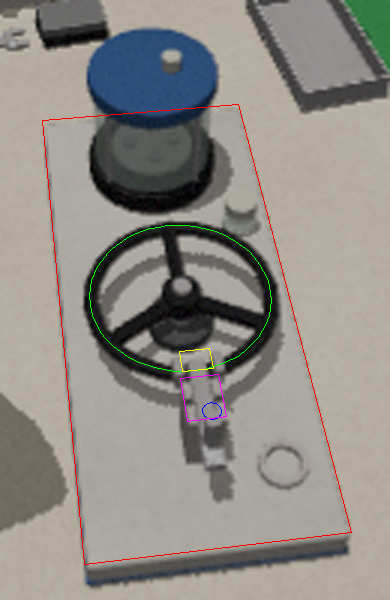

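```bash
cat > fitw.py <<'E'
from h import *
from scipy.optimize import minimize
from scipy.ndimage import map_coordinates
t2=np.linspace(0,2*np.pi,180,endpoint=False)
def wheelfit(cam,p0):
    im=cv2.GaussianBlur(cv2.cvtColor(viewer.read_camera(cam),cv2.COLOR_RGB2GRAY).astype(float),(0,0),.7)
    def model(p):
        ring=lambda r:np.c_[r*np.cos(t2),r*np.sin(t2),.095+0*t2]
        r=np.linspace(.035,.08,20)
        sp=np.vstack([np.c_[r*np.cos(a),r*np.sin(a),.101+0*r] for a in np.radians([90,210,330])])
        return U(p,ring(.09)),U(p,ring(.09)),U(p,sp)
    s=lambda X:map_coordinates(im,proj(cam,X)[:,::-1].T,order=1)
    f=lambda p: s(model(p)[0]).mean()+.3*s(model(p)[2]).mean()
    best=min((minimize(f,[p0[0]+dx,p0[1]+dy,p0[2]],method='Nelder-Mead',options=dict(initial_simplex=np.array(p0)+[dx,dy,0]+np.vstack([np.zeros(3),np.diag([.005,.005,.05])]))) for dx in(-.005,.005) for dy in(-.005,.005)),key=lambda r:r.fun)
    return best.x,best.fun
E
python3 - <<'E'
from fitw import *
p=np.load('p.npy')
for c in('top','side'): print(c,wheelfit(c,p))
a=cv2.resize(viewer.read_camera('top')[150:215,290:350],None,fx=6,fy=6,interpolation=cv2.INTER_CUBIC)
b=cv2.resize(viewer.read_camera('side')[220:290,240:310],None,fx=6,fy=6,interpolation=cv2.INTER_CUBIC)
m=np.zeros((420,780,3),np.uint8);m[:390,:360]=a;m[:420,360:]=b;cv2.imwrite('pics/z.png',m[:,:,::-1])
E
```

```text
top (array([ 0.55378347, -0.05697018, -0.13871034]), np.float64(67.77200191694355))
side (array([ 0.55242969, -0.06187057, -0.12530562]), np.float64(39.83411685913323))
```

View pics/z.png

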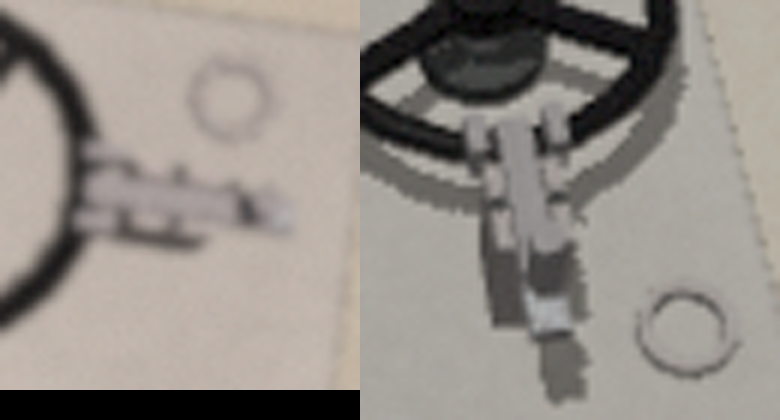

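```bash
python3 - <<'E'
from h import *
a=viewer.read_camera('top');b=viewer.read_camera('side')
K=8
def crop(cam,im,p,o,w,h):
    im=cv2.resize(im[o[1]:o[1]+h,o[0]:o[0]+w],None,fx=K,fy=K,interpolation=cv2.INTER_NEAREST)[:,:,::-1].copy()
    for r,z,c in[(.008,.156,(255,0,0)),(.008,.116,(0,0,255))]:
        q=(proj(cam,U(p,rim(r,z)+[0,-.17,0]))-o+.5)*K
        cv2.polylines(im,[np.int32(q).reshape(-1,1,2)],True,c,1)
    for P,c in[([[-.008,-.083,.116],[.008,-.083,.116],[.008,-.193,.116],[-.008,-.193,.116]],(0,160,0)),([[-.0175,-.112,.119],[.0175,-.112,.119],[.0175,-.156,.119],[-.0175,-.156,.119]],(255,0,255))]:
        q=(proj(cam,U(p,P))-o+.5)*K
        cv2.polylines(im,[np.int32(q).reshape(-1,1,2)],True,c,1)
    return im
x=crop('top',a,[.5537,-.057,-.139],(298,165),48,30)
y=crop('side',b,[.5524,-.0619,-.13],(250,230),45,60)
m=np.zeros((480,760,3),np.uint8);m[:240,:384]=x;m[:480,390:750]=y;cv2.imwrite('pics/z2.png',m)
E
```

```text
(no output)
```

View pics/z2.png

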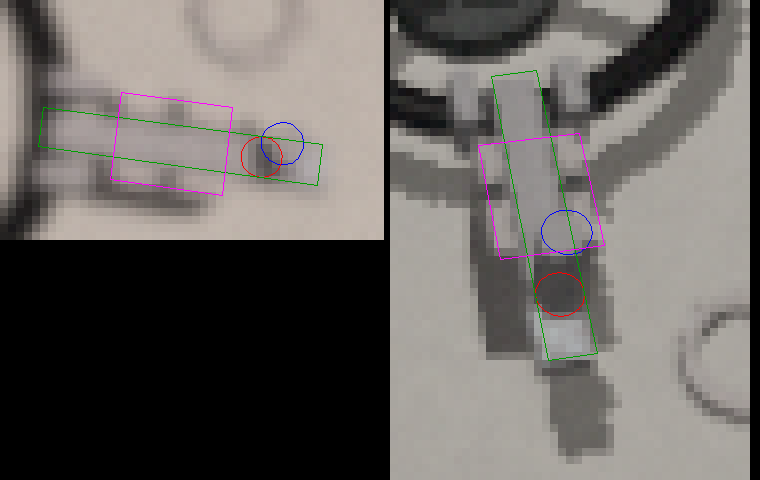

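The fit holds: hub near (0.553, −0.0595), yaw about −0.155, peg near (0.527, −0.2275). I'll grip the peg with the jaws closing along the bolt. First I go above the peg, then turn.

Emit:
drive_tool --series '[[[0.298, -0.135, 0, 0, 0, 0], [0.298, -0.135, 0, 0, 0, 0], [0.298, -0.135, 0, 0, 0, 0], [0.298, -0.135, 0, 0, 0, 0], [0.298, -0.135, 0, 0, 0, 0], [0.298, -0.135, 0, 0, 0, 0], [0.298, -0.135, 0, 0, 0, 0], [0.298, -0.135, 0, 0, 0, 0], [0.298, -0.135, 0, 0, 0, 0], [0.298, -0.135, 0, 0, 0, 0], [0.298, -0.135, 0, 0, 0, 0], [0.298, -0.135, 0, 0, 0, 0]]]' --jaw 0.2 --grip_force 20

```text
clock: 3.5
tcp_pos: [0.5277, -0.226, 0.2424]
orientation: [0.0, 0.987, 0.159, 0.0]
wrist_force: [-1.5, 0.7, 0.0]
finger_gap: 0.0516
grip_force: 0.0
```

Emit:
drive_tool --series '[[[0, 0, 0, 0, 0, -0.0566], [0, 0, 0, 0, 0, -0.0566], [0, 0, 0, 0, 0, -0.0566], [0, 0, 0, 0, 0, -0.0566], [0, 0, 0, 0, 0, -0.0566], [0, 0, 0, 0, 0, -0.0566], [0, 0, 0, 0, 0, -0.0566], [0, 0, 0, 0, 0, -0.0566], [0, 0, 0, 0, 0, -0.0566], [0, 0, 0, 0, 0, -0.0566], [0, 0, 0, 0, 0, -0.0566], [0, 0, 0, 0, 0, -0.0566], [0, 0, 0, 0, 0, -0.0566], [0, 0, 0, 0, 0, -0.0566], [0, 0, 0, 0, 0, -0.0566], [0, 0, 0, 0, 0, 0]]]'

```text
clock: 5.5
tcp_pos: [0.5268, -0.227, 0.2423]
orientation: [-0.0, 0.079, 0.997, -0.0]
wrist_force: [-0.3, 0.5, -0.6]
finger_gap: 0.0513
grip_force: 0.0
```

Emit:
drive_tool --series '[[[0, 0, 0.16, 0, 0, 0], [0, 0, 0.16, 0, 0, 0], [0, 0, 0.16, 0, 0, 0], [0, 0, 0.16, 0, 0, 0], [0, 0, 0.12, 0, 0, 0], [0, 0, 0.107, 0, 0, 0], [0, 0, 0, 0, 0, 0]]]'

```text
clock: 6.38
tcp_pos: [0.5262, -0.2267, 0.1373]
orientation: [-0.001, 0.078, 0.997, 0.0]
wrist_force: [-0.5, -0.2, 0.4]
finger_gap: 0.0509
grip_force: 0.0
```

Emit:
drive_tool --series '[[[0, 0, 0, 0, 0, 0], [0, 0, 0, 0, 0, 0], [0, 0, 0, 0, 0, 0], [0, 0, 0, 0, 0, 0], [0, 0, 0, 0, 0, 0], [0, 0, 0, 0, 0, 0]]]' --jaw -1 --grip_force 20

```text
clock: 7.12
tcp_pos: [0.5273, -0.2273, 0.1391]
orientation: [0.001, 0.078, 0.997, -0.0]
wrist_force: [-0.5, -0.4, 5.4]
finger_gap: 0.0153
grip_force: 21.0
```

Peg gripped (gap 15 mm). Now I draw it out about 40 mm.

Emit:
drive_tool --series '[[[0, 0, -0.015, 0, 0, 0], [0, -0.03, 0, 0, 0, 0], [0, -0.04, 0, 0, 0, 0], [0, -0.04, 0, 0, 0, 0], [0, -0.04, 0, 0, 0, 0], [0, -0.04, 0, 0, 0, 0], [0, -0.04, 0, 0, 0, 0], [0, -0.04, 0, 0, 0, 0], [0, -0.04, 0, 0, 0, 0], [0, -0.03, 0, 0, 0, 0], [0, 0, 0, 0, 0, 0], [0, 0, 0, 0, 0, 0]]]'

```text
clock: 8.62
tcp_pos: [0.5213, -0.267, 0.1392]
orientation: [0.001, 0.077, 0.997, 0.001]
wrist_force: [5.2, 0.3, -5.5]
finger_gap: 0.015
grip_force: 20.4
```

Emit:
drive_tool --series '[[[0, 0, 0, 0, 0, 0], [0, 0, 0, 0, 0, 0], [0, 0, 0, 0, 0, 0], [0, 0, -0.1, 0, 0, 0], [0, 0, -0.16, 0, 0, 0], [0, 0, -0.16, 0, 0, 0], [0, 0, 0, 0, 0, 0]]]' --jaw 0.2

```text
clock: 9.5
tcp_pos: [0.5216, -0.2681, 0.1929]
orientation: [0.002, 0.078, 0.997, -0.001]
wrist_force: [1.0, -0.2, -1.0]
finger_gap: 0.0511
grip_force: 0.0
```

Emit:
drive_tool --series '[[[0.009, 0.258, 0, 0, 0, 0], [0, 0.258, 0, 0, 0, 0], [0, 0.258, 0, 0, 0, 0], [0, 0.258, 0, 0, 0, 0], [0, 0.258, 0, 0, 0, 0], [0, 0, 0, 0, 0, 0], [0, 0, 0, 0, 0, 0]]]' --jaw -1

```text
clock: 10.38
tcp_pos: [0.5432, -0.1144, 0.1901]
orientation: [-0.0, 0.078, 0.997, -0.0]
wrist_force: [-0.1, -0.2, 0.0]
finger_gap: -0.0
grip_force: 0.0
```

```bash
python3 - <<'E'
from h import *
s=env.get_state();print(s['clock'],s['tcp_pos'],s['finger_gap'],s['wrist_force'],s['joint_pos'])
a=viewer.read_camera('top')[140:230,240:350];b=viewer.read_camera('side')[170:320,205:310]
m=np.zeros((600,800,3),np.uint8)
a=cv2.resize(a,None,fx=3.4,fy=3.4,interpolation=3);b=cv2.resize(b,None,fx=4,fy=4,interpolation=3)
m[:a.shape[0],:a.shape[1]]=a;m[:b.shape[0],380:380+b.shape[1]]=b
cv2.imwrite('pics/d.png',m[:,:,::-1])
E
```

```text
10.375 [ 0.54322386 -0.11443082  0.19010653] -7.680049911471814e-07 [-0.14527401 -0.2383601   0.04255216] [-3.51966283e-01  2.95506501e-01 -1.07411227e-01  1.16819671e+00
 -4.92881940e-04 -1.96619085e-01]
```

View pics/d.png

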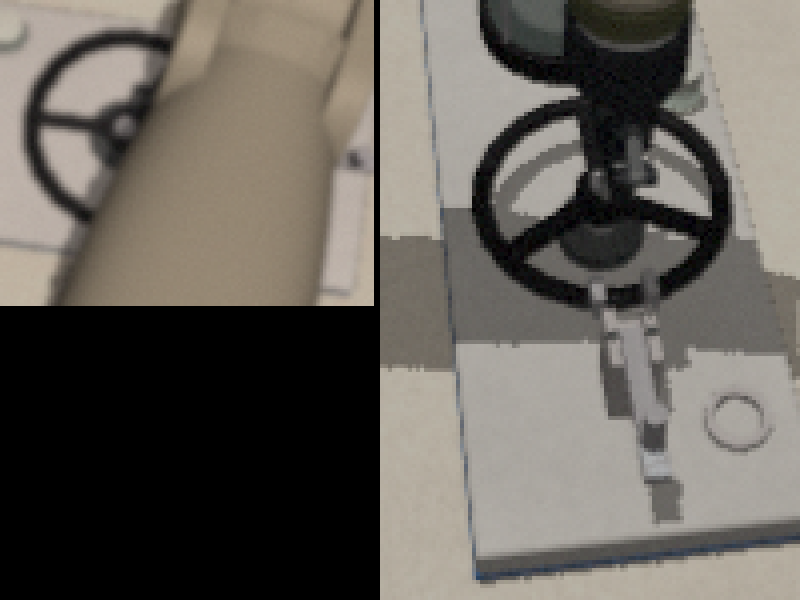

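The side view shows the bolt drawn clear of both lugs and the wheel unmoved, with the closed fingers above the gap. I'll go down and start the circle.

Emit:
drive_tool --series '[[[0, 0, 0.15, 0, 0, 0], [0, 0, 0.15, 0, 0, 0], [0, 0, 0.15, 0, 0, 0], [0, 0, 0.15, 0, 0, 0], [0, 0, 0.15, 0, 0, 0], [0, 0, 0.1, 0, 0, 0], [0, 0, 0, 0, 0, 0]]]'

```text
clock: 11.35
tcp_pos: [0.5427, -0.1146, 0.0876]
orientation: [-0.001, 0.078, 0.997, 0.0]
wrist_force: [-0.2, 0.4, 0.5]
finger_gap: -0.0004
grip_force: 0.0
```

Emit:
drive_tool --series '[[[-0.119, 0.016, 0, 0, 0, 0], [-0.111, 0.046, 0, 0, 0, 0], [-0.095, 0.073, 0, 0, 0, 0], [-0.073, 0.095, 0, 0, 0, 0], [-0.046, 0.111, 0, 0, 0, 0], [-0.016, 0.119, 0, 0, 0, 0], [0, 0, 0, 0, 0, 0]]]'

```text
clock: 12.22
tcp_pos: [0.6074, -0.067, 0.0884]
orientation: [0.0, 0.077, 0.997, 0.0]
wrist_force: [-0.5, 0.1, 0.3]
finger_gap: -0.0002
grip_force: 0.0
```

```bash
python3 - <<'E'
from fitw import *
s=env.get_state();print(s['clock'],s['tcp_pos'],s['wrist_force'])
for g in(.1,.5,.9): print(wheelfit('side',[.5524,-.0619,-.13+g]))
E
```

```text
12.225 [ 0.60736953 -0.06696165  0.08844298] [-0.50237923  0.09723375  0.29110931]
(array([ 0.55267489, -0.0606793 ,  0.77362579]), np.float64(31.63180473676757))
(array([ 0.55283866, -0.0609336 ,  0.7878338 ]), np.float64(31.38981918866742))
(array([ 0.5526382 , -0.06051132,  0.77848773]), np.float64(31.363048171169215))
```

The wheel follows and now reads about 0.91 rad. Next, 270° more.

Emit:
drive_tool --series '[[[0.016, 0.119, 0, 0, 0, 0], [0.046, 0.111, 0, 0, 0, 0], [0.073, 0.095, 0, 0, 0, 0], [0.095, 0.073, 0, 0, 0, 0], [0.111, 0.046, 0, 0, 0, 0], [0.119, 0.016, 0, 0, 0, 0], [0.119, -0.016, 0, 0, 0, 0], [0.111, -0.046, 0, 0, 0, 0], [0.095, -0.073, 0, 0, 0, 0], [0.073, -0.095, 0, 0, 0, 0]]]'

```text
clock: 13.62
tcp_pos: [0.5114, -0.0245, 0.0899]
orientation: [0.003, 0.077, 0.997, 0.001]
wrist_force: [2.9, 3.2, 0.6]
finger_gap: -0.0001
grip_force: 2.2
```

Emit:
drive_tool --series '[[[0.046, -0.111, 0, 0, 0, 0], [0.016, -0.119, 0, 0, 0, 0], [-0.016, -0.119, 0, 0, 0, 0], [-0.046, -0.111, 0, 0, 0, 0], [-0.073, -0.095, 0, 0, 0, 0], [-0.095, -0.073, 0, 0, 0, 0], [-0.111, -0.046, 0, 0, 0, 0], [-0.06, -0.008, 0, 0, 0, 0], [-0.059, -0.008, 0, 0, 0, 0], [0, 0, 0, 0, 0, 0]]]'

```text
clock: 14.88
tcp_pos: [0.544, -0.1146, 0.0884]
orientation: [0.0, 0.078, 0.997, -0.001]
wrist_force: [-0.6, -0.1, 0.2]
finger_gap: 0.0004
grip_force: 0.5
```

```bash
python3 - <<'E'
from fitw import *
s=env.get_state();print(s['clock'],s['tcp_pos'],s['wrist_force'])
for g in(-.9,-.6,-.3,.0): print(wheelfit('side',[.5524,-.0619,-.13+g]))
E
```

```text
14.875 [ 0.54404288 -0.11462735  0.08838231] [-0.55189751 -0.07429868  0.21428636]
(array([ 0.55269953, -0.05983189, -0.8176294 ]), np.float64(36.37038884629706))
(array([ 0.55310003, -0.05994156, -0.82606878]), np.float64(36.63970528141619))
(array([ 0.55302485, -0.06006643, -0.82163944]), np.float64(36.49595791467972))
(array([ 0.5548124 , -0.05721859,  0.13943389]), np.float64(50.30204726335161))
```

About 0.68 rad remains. I'll push 35° gently.

Emit:
drive_tool --series '[[[-0.03, 0.002, 0, 0, 0, 0], [-0.03, 0.002, 0, 0, 0, 0], [-0.03, 0.006, 0, 0, 0, 0], [-0.029, 0.006, 0, 0, 0, 0], [-0.029, 0.01, 0, 0, 0, 0], [-0.028, 0.009, 0, 0, 0, 0], [-0.027, 0.014, 0, 0, 0, 0], [-0.027, 0.013, 0, 0, 0, 0], [-0.017, 0.011, 0, 0, 0, 0], [-0.017, 0.011, 0, 0, 0, 0], [0, 0, 0, 0, 0, 0], [0, 0, 0, 0, 0, 0]]]'

```text
clock: 16.58
tcp_pos: [0.5767, -0.1093, 0.0885]
orientation: [0.0, 0.078, 0.997, -0.0]
wrist_force: [-2.8, -0.9, -1.0]
finger_gap: -0.0
grip_force: 1.2
```

```bash
python3 - <<'E'
from fitw import *
s=env.get_state();print(s['clock'],s['tcp_pos'],s['wrist_force'])
for g in(-.2,.0,.1): print(wheelfit('side',[.5524,-.0619,-.13+g]))
E
```

```text
16.575 [ 0.57674553 -0.10934392  0.08851498] [-2.77339767 -0.8993015  -1.04287692]
(array([ 0.55238765, -0.06173794, -0.22089567]), np.float64(30.962638202915006))
(array([ 0.55249107, -0.0616515 , -0.22273554]), np.float64(30.80461693733509))
(array([ 0.55269201, -0.06163616, -0.2266309 ]), np.float64(30.944463721745365))
```

Emit:
drive_tool --series '[[[-0.011, 0.008, 0, 0, 0, 0], [-0.011, 0.009, 0, 0, 0, 0], [-0.011, 0.009, 0, 0, 0, 0], [0, 0, 0, 0, 0, 0], [0, 0, 0, 0, 0, 0], [0, 0, 0, 0, 0, 0]]]'

```text
clock: 17.48
tcp_pos: [0.5809, -0.1066, 0.0886]
orientation: [0.0, 0.078, 0.997, 0.0]
wrist_force: [-2.7, -0.5, -0.3]
finger_gap: -0.0
grip_force: 1.2
```

```bash
python3 - <<'E'
from fitw import *
s=env.get_state();print(s['clock'],s['tcp_pos'],s['wrist_force'])
for g in(-.1,.0): print(wheelfit('side',[.5524,-.0619,-.13+g]))
E
```

```text
17.475 [ 0.58093777 -0.10662217  0.0885647 ] [-2.71094883 -0.47011821 -0.25980496]
(array([ 0.55263396, -0.0616389 , -0.12553187]), np.float64(30.866423539109608))
(array([ 0.55268575, -0.06145927, -0.12555387]), np.float64(30.204744938196335))
```

It now reads −0.1255 against −0.1253 at the start, so that is one full turn. I back off, lift and go to the peg.

Emit:
drive_tool --series '[[[0.025, -0.017, 0, 0, 0, 0], [0.025, -0.018, 0, 0, 0, 0], [0, 0, -0.15, 0, 0, 0], [0, 0, -0.2, 0, 0, 0], [0, 0, -0.25, 0, 0, 0], [0, 0, -0.25, 0, 0, 0], [0, 0, 0, 0, 0, 0]]]'

```text
clock: 18.45
tcp_pos: [0.576, -0.1105, 0.1935]
orientation: [0.003, 0.078, 0.997, -0.001]
wrist_force: [0.5, -0.6, -0.5]
finger_gap: -0.0002
grip_force: 0.0
```

Emit:
drive_tool --series '[[[0.038, -0.227, 0, 0, 0, 0], [0.038, -0.227, 0, 0, 0, 0], [0.038, -0.227, 0, 0, 0, 0], [0.038, -0.227, 0, 0, 0, 0], [0.038, -0.227, 0, 0, 0, 0], [0.038, -0.227, 0, 0, 0, 0], [0, 0, 0, 0, 0, 0], [0, 0, 0, 0, 0, 0]]]' --jaw 0.2

```text
clock: 19.45
tcp_pos: [0.5215, -0.2666, 0.1897]
orientation: [-0.0, 0.078, 0.997, 0.0]
wrist_force: [0.7, 0.3, 0.2]
finger_gap: 0.0511
grip_force: 0.0
```

```bash
python3 - <<'E'
from fitw import *
s=env.get_state();print(s['clock'],s['tcp_pos'],s['wrist_force'],s['finger_gap'])
print(wheelfit('side',[.5524,-.0619,-.13]),wheelfit('top',[.5537,-.057,-.13]))
E
```

```text
19.45 [ 0.52147603 -0.2665803   0.18973679] [0.73314767 0.29561816 0.1734896 ] 0.05109271893861715
(array([ 0.55317722, -0.06249848, -0.10293018]), np.float64(58.69936849435438)) (array([ 0.55350813, -0.05737547, -0.14769563]), np.float64(65.96285859719858))
```

Emit:
drive_tool --series '[[[0, 0, 0.15, 0, 0, 0], [0, 0, 0.15, 0, 0, 0], [0, 0, 0.115, 0, 0, 0], [0, 0, 0, 0, 0, 0]]]'

```text
clock: 20.05
tcp_pos: [0.5212, -0.2661, 0.1395]
orientation: [-0.001, 0.077, 0.997, 0.001]
wrist_force: [0.4, -0.0, 0.3]
finger_gap: 0.0515
grip_force: 0.0
```

Emit:
drive_tool --series '[[[0, 0, 0, 0, 0, 0], [0, 0, 0, 0, 0, 0], [0, 0, 0, 0, 0, 0], [0, 0, 0, 0, 0, 0], [0, 0, 0, 0, 0, 0], [0, 0, 0, 0, 0, 0]]]' --jaw -1

```text
clock: 20.8
tcp_pos: [0.5222, -0.2674, 0.1415]
orientation: [0.001, 0.078, 0.997, -0.0]
wrist_force: [-0.2, 0.9, 6.0]
finger_gap: 0.0153
grip_force: 21.0
```

Emit:
drive_tool --series '[[[0, 0.03, 0, 0, 0, 0], [0, 0.03, 0, 0, 0, 0], [0, 0.03, 0, 0, 0, 0], [0, 0.03, 0, 0, 0, 0], [0, 0.03, 0, 0, 0, 0], [0, 0.03, 0, 0, 0, 0], [0, 0, 0, 0, 0, 0]]]'

```text
clock: 21.68
tcp_pos: [0.5253, -0.2464, 0.1415]
orientation: [0.001, 0.078, 0.997, -0.001]
wrist_force: [-0.7, -0.9, 6.7]
finger_gap: 0.0145
grip_force: 21.2
```

Emit:
drive_tool --series '[[[0, 0.03, 0, 0, 0, 0], [0, 0.03, 0, 0, 0, 0], [0, 0.03, 0, 0, 0, 0], [0, 0.03, 0, 0, 0, 0], [0, 0.025, 0, 0, 0, 0], [0, 0.02, 0, 0, 0, 0], [0, 0, 0, 0, 0, 0], [0, 0, 0, 0, 0, 0]]]'

```text
clock: 22.68
tcp_pos: [0.5282, -0.2269, 0.1415]
orientation: [0.0, 0.078, 0.997, -0.001]
wrist_force: [-1.9, -0.8, 5.3]
finger_gap: 0.015
grip_force: 21.2
```

Emit:
drive_tool --series '[[[0, 0.01, 0, 0, 0, 0], [0, 0.01, 0, 0, 0, 0], [0, 0, 0, 0, 0, 0], [0, 0, 0, 0, 0, 0]]]'

```text
clock: 23.18
tcp_pos: [0.5286, -0.2247, 0.1415]
orientation: [0.0, 0.078, 0.997, -0.001]
wrist_force: [-1.4, -1.0, 5.7]
finger_gap: 0.015
grip_force: 21.2
```

Emit:
drive_tool --series '[[[0, 0.012, 0, 0, 0, 0], [0, 0.012, 0, 0, 0, 0], [0, 0, 0, 0, 0, 0]]]'

```text
clock: 23.55
tcp_pos: [0.5287, -0.2242, 0.1416]
orientation: [0.0, 0.079, 0.997, -0.003]
wrist_force: [-3.2, -8.8, 4.3]
finger_gap: 0.0152
grip_force: 21.2
```

```bash
python3 - <<'E'
from h import *
s=env.get_state();print(s['clock'],s['tcp_pos'],s['wrist_force'],s['finger_gap'])
pic('top','t9.png')
b=viewer.read_camera('side')[200:300,225:305]
cv2.imwrite('pics/e.png',cv2.resize(b,None,fx=6,fy=6,interpolation=3)[:,:,::-1])
E
```

```text
23.55 [ 0.52867709 -0.22417573  0.1415574 ] [-3.24084031 -8.84703416  4.27060901] 0.015197824033957457
```

View pics/e.png

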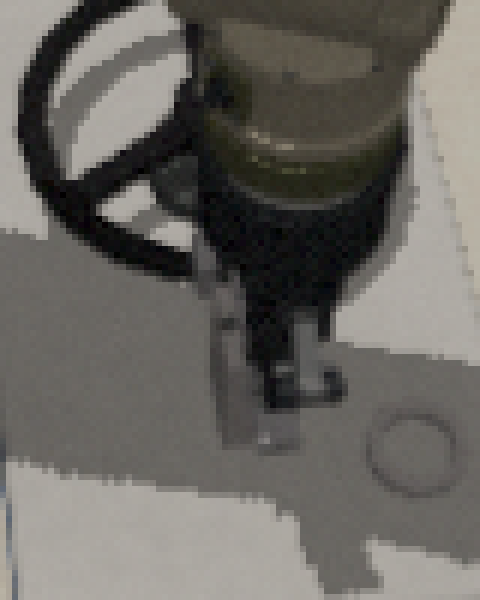

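A firm stop at y = −0.224 with 9 N means the bolt is home. I release, rise, move clear and check.

Emit:
drive_tool --series '[[[0, 0, 0, 0, 0, 0], [0, 0, 0, 0, 0, 0], [0, 0, 0, 0, 0, 0], [0, 0, -0.1, 0, 0, 0], [0, 0, -0.25, 0, 0, 0], [0, 0, -0.4, 0, 0, 0], [0, 0, -0.4, 0, 0, 0]]]' --jaw 0.2

```text
clock: 24.52
tcp_pos: [0.5288, -0.2207, 0.2808]
orientation: [0.0, 0.078, 0.997, -0.0]
wrist_force: [0.8, -0.5, -0.2]
finger_gap: 0.0514
grip_force: 0.0
```

Emit:
drive_tool --series '[[[0.3, -0.4, 0, 0, 0, 0], [0.3, -0.4, 0, 0, 0, 0], [0.3, -0.4, 0, 0, 0, 0], [0.3, -0.4, 0, 0, 0, 0], [0.3, -0.4, 0, 0, 0, 0], [0.3, -0.4, 0, 0, 0, 0], [0, 0, 0, 0, 0, 0], [0, 0, 0, 0, 0, 0]]]'

```text
clock: 25.52
tcp_pos: [0.271, -0.4718, 0.2792]
orientation: [0.0, 0.078, 0.997, 0.0]
wrist_force: [0.0, 0.4, -0.5]
finger_gap: 0.0515
grip_force: 0.0
```

```bash
python3 - <<'E'
from fitw import *
s=env.get_state();print(s['clock'],s['tcp_pos'],s['wrist_force'],s['finger_gap'])
print(wheelfit('side',[.5524,-.0619,-.13]),wheelfit('top',[.5537,-.057,-.13]))
a=cv2.imread('pics/t0.png')[150:215,240:350];A=viewer.read_camera('top')[150:215,240:350,::-1]
b=cv2.imread('pics/s0.png')[210:290,225:310];B=viewer.read_camera('side')[210:290,225:310,::-1]
m=np.zeros((600,800,3),np.uint8)
for im,x,y,k in[(a,0,0,3.5),(A,400,0,3.5),(b,0,240,4.2),(B,400,240,4.2)]:
    q=cv2.resize(im,None,fx=k,fy=k,interpolation=3);m[y:y+q.shape[0],x:x+q.shape[1]]=q
cv2.imwrite('pics/f.png',m)
E
```

```text
25.525 [ 0.27095305 -0.47183711  0.27916951] [ 0.04868336  0.35735935 -0.53157581] 0.05150999110869421
(array([ 0.5524473 , -0.06192779, -0.13407193]), np.float64(40.849128900558235)) (array([ 0.55379071, -0.05720984, -0.14943382]), np.float64(67.70796884374093))
```

View pics/f.png

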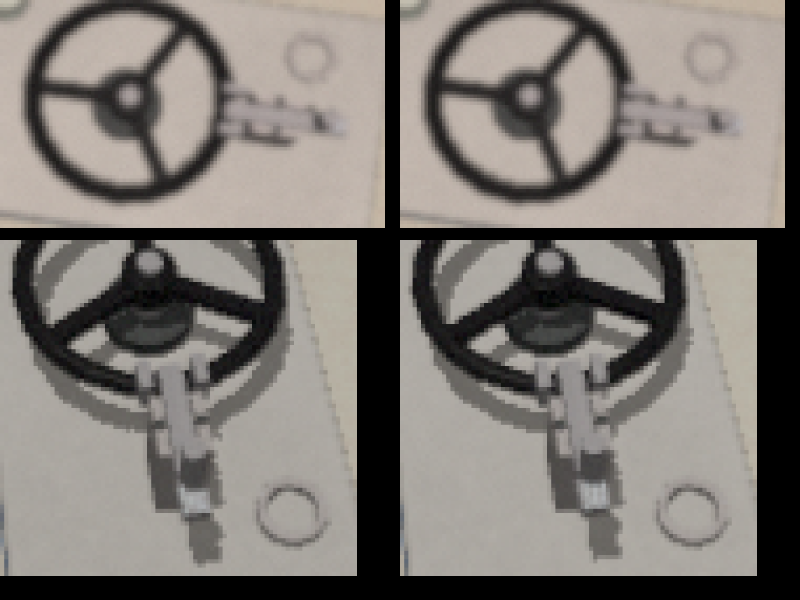

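The before and after views match: the bar sits between the lugs, the peg is at its original pixels and the wheel angle agrees within 0.01 rad.

```bash
python3 -c "
from h import *
print(order.hand_in())"
```

```text
the job is handed in; nothing more can be done
None
```

I drew the bolt out, turned the handwheel one full turn anticlockwise (within about 0.01 rad by camera), pushed the bolt home to its stop, and handed the job in at about 26 s; no verdict came back.

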